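Fetch the wax tin from behind the varnish bottles

TASK

Clear the three varnish bottles off the round stand onto the grey mat, standing upright and wholly on it, leaving the wax tin where it is until all three are there. Then take the wax tin and stand it wholly on the white pad, and only after that put each bottle back upright, wholly on the disc of its own colour. Never tip over a bottle or the tin, and leave the gouge where it lies.

Things in the scene. Friction and masses are not known exactly. Their poses are not given: they have to be found in the camera images.
- bottle_red: varnish bottle with red cap and red label band, otherwise brown; loose, about 0.2 kg. Upright, 110 mm tall: cylinder 42 mm in diameter from its foot up to 86 mm, then the cap, 36 mm in diameter, from 92 to 110 mm. Origin at the centre of its underside, z up its axis. At the start it stands on the disc of its own colour.
- bottle_yellow: varnish bottle with yellow cap and yellow label band, otherwise brown; loose, about 0.2 kg. Upright, 110 mm tall: cylinder 42 mm in diameter from its foot up to 86 mm, then the cap, 36 mm in diameter, from 92 to 110 mm. Origin at the centre of its underside, z up its axis. At the start it stands on the disc of its own colour.
- bottle_blue: varnish bottle with blue cap and blue label band, otherwise brown; loose, about 0.2 kg. Upright, 110 mm tall: cylinder 42 mm in diameter from its foot up to 86 mm, then the cap, 36 mm in diameter, from 92 to 110 mm. Origin at the centre of its underside, z up its axis. At the start it stands on the disc of its own colour.
- disc_red: flat red disc, 64 mm in diameter, 3 mm thick, fixed on top of the round wooden stand (220 mm in diameter, 12 mm thick); the place of the red bottle. Origin at the centre of its underside, so its top lies 3 mm higher. The three discs lie about 64 mm from the wax tin's starting place, one before it and one at either side, some 80 mm apart.
- disc_yellow: flat yellow disc, 64 mm in diameter, 3 mm thick, fixed on top of the round wooden stand (220 mm in diameter, 12 mm thick); the place of the yellow bottle. Origin at the centre of its underside, so its top lies 3 mm higher. The three discs lie about 64 mm from the wax tin's starting place, one before it and one at either side, some 80 mm apart.
- disc_blue: flat blue disc, 64 mm in diameter, 3 mm thick, fixed on top of the round wooden stand (220 mm in diameter, 12 mm thick); the place of the blue bottle. Origin at the centre of its underside, so its top lies 3 mm higher. The three discs lie about 64 mm from the wax tin's starting place, one before it and one at either side, some 80 mm apart.
- wax_tin: round aluminium wax tin with a green label on its lid, 49 mm in diameter, 32 mm high, loose, about 0.12 kg. Origin at the centre of its underside, z up. It starts directly on the wooden stand, behind and between the three taller bottles.
- mat_grey: flat dark grey rubber mat, 260 mm (its x) by 110 mm (its y), 4 mm thick, fixed on the bench to one side of the stand: the side area for the bottles. Origin at the centre of its underside.
- pad_white: round white plastic pad, 80 mm in diameter, 4 mm thick, fixed on the bench on the other side of the stand. Origin at the centre of its underside.
- gouge: bystander: a carving gouge lying on the bench beyond the stand, 220 mm long along its y, 22 mm high, wooden handle towards -y, steel blade towards +y. Origin underneath, where the handle meets the ferrule.

How it is judged:
By the outcome, as a careful person would: the job done as asked, in the order asked, and still so for the second after the job is handed in, with the robot touching nothing.
It also fails if it takes over 147 s, if anything falls off the work surface, if the arm or the gripper's body presses on something with over 40 N, if the wrist force passes 120 N, or if a joint passes its speed limit or range.

ROBOT

A 6-joint arm with a two-finger parallel gripper is mounted at the origin on the work surface. World frame = base frame: x ahead of the robot, y to its left, z up, the work surface at z = 0. Lengths are in m, angles in rad, forces in N, time in s.
With the tool pointing down it reaches from about 0.35 to 0.975 m from the base axis. Payload 17.4 kg.
Tool frame: the origin (TCP) lies midway between the tips of the shut fingers; the grasp point (between the pads) lies 19 mm behind it; z points along the fingers, y is the line along which they close (so a half turn about z gives the same grasp; the last joint's range is limited). The gripper opens to 85 mm and grips with 20 to 120 N. Pads are 22 mm wide; open, the fingers measure 114 mm over their backs; the gripper's body (76 mm by 85 mm) begins 54 mm behind the grasp point. The pads swing forward as they close: fully open they stand 13 mm farther back than shut.
Start: joints at [-1.368, 0.116, 1.442, -0, 1.584, -0.038], TCP at [0.161, -0.656, 0.231] pointing down, gripper open.
Joint ranges: [-2.83, 2.83], [-0.83, 2.19], [0.07, 2.5], [-1.14, 4.28], [0.01, 3], [-2.97, 2.97]. Speed limits (rad/s): [1.89, 1.89, 2.22, 3.14, 3.14, 3.14].

INTERFACE

Orientations are given as a 3x3 rotation matrix whose columns are the frame's x, y, z axes.
In Python, from bench import ctrl gives the robot as it stands.
- The arm moves only by the shell command python3 -m handwheel 'ROWS' [FORCE]. ROWS is a JSON object of lists of equal length, an entry for each row: "angular": the turn, a rotation vector about the tool's x, y, z in rad, a list of three; "linear": the shift along the tool's x, y, z in mm, a list of three; "grip": the closure, from 0 (fully open) to 1 (shut). A call has 1 to 20 rows; each row is the pose to reach, as a shift and turn from the pose commanded when the call began, along the tool's axes at that moment; what a row does not reach only later rows make up. A row lasts 1/8 s, in which the tool goes at most 62.5 mm and 10.7 degrees, less where a joint would pass 70% of its speed; a pose out of reach is approached as far as the arm can. A call with a gripper value outside its range is refused whole. The fingers move at their own pace and stop on an object; FORCE is the grip in N (left out, the last holds). Time passes only in rows, so rows that repeat a pose let the fingers close. It gives the time, the measured TCP pose, the force, the opening and the grip force at its end, in the units of the state.
- ctrl.get_obs(): the state, without advancing time (a new reading comes with each control period).
- ctrl.capture(name): name is "scene" or "top" or "wrist"; returns a dict with "img" (480x640x3 uint8, red, green, blue), "intrinsics" (3x3 intrinsics, pixels), "k1" (the pictures are not rectified: a ray, as slopes to the right and down, at radius r is drawn at 1 + k1 r^2 times it, then the intrinsics apply), "eye" and "rotation" of the camera in the world; the wrist camera has in their place "mount" (4x4, takes a point from camera to tool coordinates, whose origin is the TCP and whose axes are the flange's). Camera axes: x right, y down, z forward; pixel columns grow to the right and rows downward; lengths in m; the calibration is good to about 2 mm. A picture is of the moment at which its call begins: read the wrist's pose just before it. There is no depth.
- ctrl.sign_off(): hands the job in; it is judged then, once.
Trained networks look in the newest picture that a camera, given by its name, has taken for a name from the list of things; names that differ only in an ending like _2 or _b are one class to them, and where a whole thing is asked for, a point or a joint stands for the part that bears it (a point fixed in the world has none). Each returns a list of dicts, best first, with "confidence" (0 to 1); they miss things now and then, are a little off and sometimes report something else, mostly with a low value. They report only what shows in the picture. A call takes as long as a camera call.
- ctrl.recognise(camera, query): "location" ([x, y, z] in m, in world coordinates, good to about 4 mm: the middle of the surface that is visible of it).
- ctrl.pinpoint(camera, query): "location" ([x, y, z] in m, in world coordinates, good to about 4 mm: a listed point, or the origin of a listed thing).
The state is a dict: "clock": time; "joint_pos": joint angles; "joint_velocities": joint speeds; "joint_efforts": joint torques, N m; "ee_pos": TCP position; "eef_rot": TCP orientation; "contact_force": force on the tool from outside, world axes, zero at the start; "torque": the same for the moment, N m; "finger_gap": finger opening in m; "finger_force": force on a finger pad.
Only numpy, scipy, OpenCV 4.12 (cv2) and the standard library are available. Lean on these libraries where they do the work, as an engineer would, in place of code of your own. Each camera call takes 0.05 s, during which the arm holds its last target. There are 200 camera calls.

## Working session

There is one attempt and no reset: what is moved stays moved. The work goes in short steps, Python scripts to look and compute and a shell command to move; the robot and the scene stay as the last step left them, time stands still between calls to the robot, and variables do not carry over. Pictures are saved under pics/ and viewed, at most 14 in all, crops included, and the job is handed in when it is done.

```bash
ls; mkdir -p pics
python3 - <<'E'
from bench import ctrl
import cv2,numpy as np
o=ctrl.get_obs(); print(o)
ims=[]
for c in ["scene","top"]:
    d=ctrl.capture(c); cv2.imwrite(f"pics/{c}0.png",d["img"][:,:,::-1]); print(c,d["eye"],d["rotation"],d["intrinsics"],d["k1"])
    for n in ["bottle_red","bottle_yellow","bottle_blue","disc_red","disc_yellow","disc_blue","wax_tin","mat_grey","pad_white","gouge"]:
        r=ctrl.pinpoint(c,n); print(n,[(np.round(x["location"],4).tolist(),round(x["confidence"],2)) for x in r[:2]])
E
```

```text
pics
{'clock': 0.0, 'joint_pos': array([-1.36781430e+00,  1.16505672e-01,  1.44225274e+00, -7.24706977e-06,
        1.58403400e+00, -3.77934896e-02]), 'joint_velocities': array([-7.94904655e-05, -7.81351316e-05,  1.09323724e-04,  4.80654714e-04,
        7.03758499e-04, -8.54944187e-04]), 'joint_efforts': array([ 5.71212993e-03, -7.31989360e+01, -6.32494211e+01,  3.05342746e-04,
        6.27150148e-03, -4.92576476e-05]), 'ee_pos': array([ 0.16091208, -0.65533976,  0.23055669]), 'eef_rot': array([[ 9.71153368e-01,  2.38455603e-01, -2.48959361e-04],
       [ 2.38455730e-01, -9.71152659e-01,  1.17367197e-03],
       [ 3.80911123e-05, -1.19918127e-03, -9.99999280e-01]]), 'contact_force': array([-0.39348601, -0.26444389, -0.06900092]), 'torque': array([-0.01325597, -0.02275173, -0.01059811]), 'finger_force': 0.0, 'finger_gap': 0.08519975748782924}
scene [1.2699741  0.1903127  0.66567129] [[-0.27079914  0.63593327 -0.7226733 ]
 [ 0.96258025  0.17081368 -0.21038525]
 [-0.0103485  -0.75260319 -0.658393  ]] [[488.95809958   0.         308.27011145]
 [  0.         488.95809958 237.01146194]
 [ 
[... 853 characters left out ...]
21022309   0.         316.1689992 ]
 [  0.         449.21022309 240.3523597 ]
 [  0.           0.           1.        ]] -0.05228938365300962
bottle_red [([0.4824, -0.0545, 0.0173], 0.91)]
bottle_yellow [([0.5277, 0.0632, 0.0135], 0.94)]
bottle_blue [([0.461, 0.0244, 0.0172], 0.88)]
disc_red [([0.4819, -0.0578, 0.0174], 0.32)]
disc_yellow [([0.5341, 0.0559, 0.0118], 0.77), ([0.4853, -0.0576, 0.0145], 0.56)]
disc_blue [([0.4578, 0.0202, 0.0129], 0.55), ([0.5292, 0.0572, 0.0116], 0.26)]
wax_tin [([0.5169, -0.0052, 0.0125], 0.57)]
mat_grey [([0.5086, -0.3358, 0.0021], 0.8)]
pad_white [([0.4769, 0.2867, -0.0005], 0.56), ([0.5165, -0.0047, 0.0089], 0.45)]
gouge [([0.7355, 0.0136, -0.0016], 0.67)]
```

View pics/top0.png

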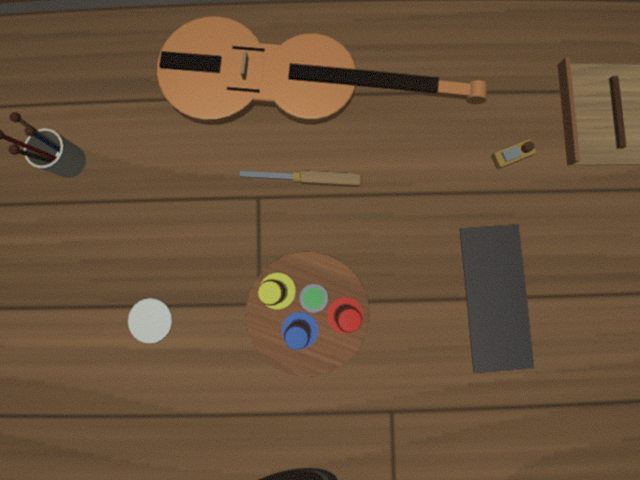

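View pics/scene0.png

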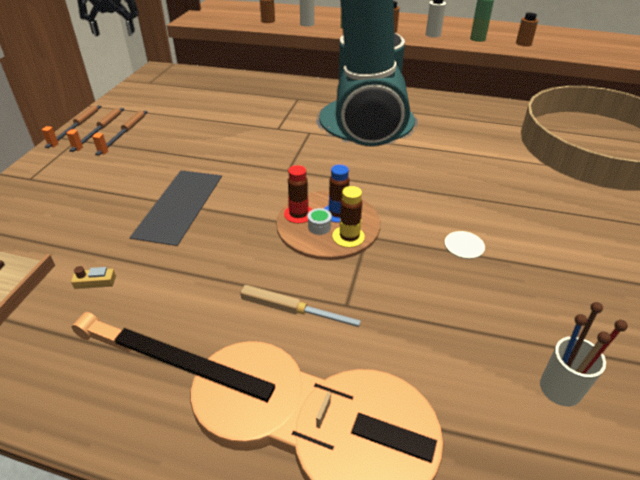

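Top view: the discs are yellow at about (277,291), blue (300,331) and red (346,315). The caps are at (269,293), (296,337) and (349,320), the tin at (314,298), the pad at (150,320), and the mat corners at (460,228), (518,225), (533,369) and (474,373). The scene view shows all three bottles standing upright. I'll unproject these pixels and compare them with the network results.

```bash
cat > h.py <<'E'
from bench import ctrl
import cv2,numpy as np,sys
def unproj(d,uv,z):
    D=np.array([d["k1"],0,0,0,0.])
    n=cv2.undistortPoints(np.float64(uv).reshape(-1,1,2),d["intrinsics"],D).reshape(-1,2)
    r=np.c_[n,np.ones(len(n))]@np.array(d["rotation"]).T
    e=np.array(d["eye"]); return (e+r*((z-e[2])/r[:,2])[:,None])[:,:2]
def go(x,y,z,yaw=None):
    """shift (mm) and turn about tool z to TCP x,y,z (m), tool-x yaw (deg, mod 180)"""
    o=ctrl.get_obs(); R=o["eef_rot"]; p=o["ee_pos"]
    cur=np.degrees(np.arctan2(R[1,0],R[0,0])); t=0
    if yaw is not None:
        c=[(yaw-cur+k) for k in(-540,-360,-180,0,180,360)]
        j6=np.degrees(o["joint_pos"][5]); dj1=np.degrees(np.arctan2(y,x)-np.arctan2(p[1],p[0]))
        c=sorted(c,key=lambda a:abs(j6+dj1-a)); t=-np.radians(c[0])
        print("pred j6",round(j6+dj1-c[0]))
    print("t",round(o["clock"],2),"yaw",round(cur,1),"lin",np.round(R.T@(np.array([x,y,z])-p)*1e3,1),"turn z",round(t,3),"pos",np.round(p,4))
E
python3 - <<'E'
from h import *
d=ctrl.capture("top")
print("caps ryb",unproj(d,[(349,320),(269,293),(296,337)],.125).round(4).tolist())
print("discs",unproj(d,[(346,315),(277,291),(300,331)],.015).round(4).tolist())
print("tin",unproj(d,[(314,298)],.044).round(4),"pad",unproj(d,[(150,320)],.004).round(4))
m=unproj(d,[(460,228),(518,225),(533,369),(474,373)],.004);print("mat",m.round(4).tolist(),m.mean(0))
go(.483,-.0565,.20,148)
E
```

```text
caps ryb [[0.4852, -0.0595], [0.5286, 0.061], [0.4616, 0.0212]]
discs [[0.4856, -0.0619], [0.5304, 0.0587], [0.4597, 0.0195]]
tin [[ 0.5174 -0.0066]] pad [[0.4832 0.2889]]
mat [[0.6362, -0.275], [0.6393, -0.3829], [0.38, -0.3939], [0.3768, -0.2868]] [ 0.5080746 -0.3346543]
pred j6 -67
t 1.15 yaw 13.8 lin [ 455.6 -504.9   31.3] turn z -2.342 pos [ 0.161  -0.6555  0.2313]
```

```bash
A='[0,0,-2.34]'; python3 -m handwheel '{"angular":[[0,0,-0.18],[0,0,-0.36],[0,0,-0.54],[0,0,-0.72],[0,0,-0.9],[0,0,-1.08],[0,0,-1.26],[0,0,-1.44],[0,0,-1.62],[0,0,-1.8],[0,0,-1.98],[0,0,-2.16],[0,0,-2.34],[0,0,-2.34],[0,0,-2.34],[0,0,-2.34]],"linear":[[35,-39,3],[70,-78,6],[105,-117,9],[140,-156,12],[175,-194,15],[210,-233,18],[245,-272,21],[280,-311,24],[315,-350,27],[350,-388,30],[385,-427,31],[420,-466,31],[456,-506,31],[456,-506,31],[456,-506,31],[456,-506,31]],"grip":[0,0,0,0,0,0,0,0,0,0,0,0,0,0,0,0]}' 60
python3 - <<'E'
from h import *
d=ctrl.capture("wrist");cv2.imwrite("pics/w1.png",d["img"][:,:,::-1])
print(ctrl.recognise("wrist","bottle_red")[:1],ctrl.pinpoint("wrist","bottle_red")[:1],ctrl.pinpoint("wrist","bottle_blue")[:1])
go(.484,-.0575,.061,148)
E
```

```text
clock: 3.15
ee_pos: [0.4828, -0.0563, 0.2004]
eef_rot: [[-0.846, 0.534, 0.0], [0.534, 0.846, -0.0], [-0.0, -0.0, -1.0]]
contact_force: [-1.4, -0.1, -0.1]
finger_gap: 0.0854
finger_force: 0.0
[{'location': [0.4809, -0.057, 0.1236], 'confidence': 0.87}] [{'location': [0.4837, -0.0594, 0.0137], 'confidence': 0.71}] [{'location': [0.4591, 0.0243, 0.0125], 'confidence': 0.69}]
pred j6 -68
t 3.35 yaw 147.8 lin [ -1.6  -0.7 139.4] turn z -0.004 pos [ 0.483  -0.0561  0.2004]
```

View pics/w1.png

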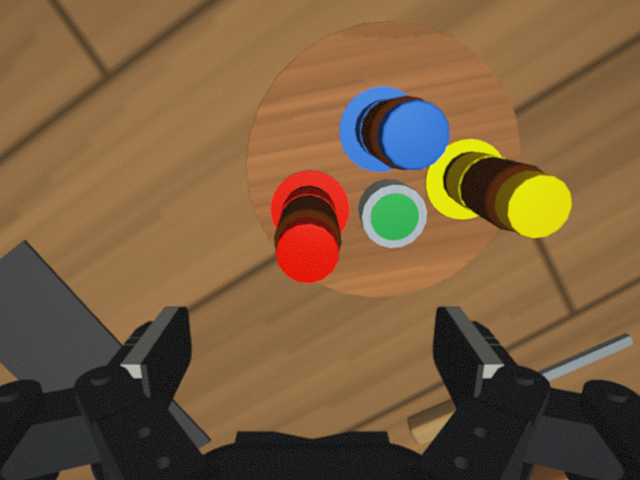

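The wrist view shows the red cap at (307,252), centred between the fingers (midline at about 312). The inner, right-hand finger will pass over the tin at (394,216). Now descend and grip.

```bash
python3 -m handwheel '{"angular":[[0,0,0],[0,0,0],[0,0,0],[0,0,0],[0,0,0],[0,0,0],[0,0,0],[0,0,0],[0,0,0],[0,0,0],[0,0,0],[0,0,0],[0,0,0],[0,0,0],[0,0,0]],"linear":[[-2,0,30],[-2,-1,60],[-2,-1,90],[-2,-1,115],[-2,-1,130],[-2,-1,139],[-2,-1,139],[-2,-1,139],[-2,-1,139],[-2,-1,139],[-2,-1,139],[-2,-1,139],[-2,-1,139],[-2,-1,139],[-2,-1,139]],"grip":[0,0,0,0,0,0,0,0.5,1,1,1,1,1,1,1]}' 60
python3 -c "
from h import *
go(.588,-.331,.061)"
```

```text
clock: 5.22
ee_pos: [0.4847, -0.0573, 0.0621]
eef_rot: [[-0.847, 0.532, 0.001], [0.532, 0.847, -0.0], [-0.001, 0.0, -1.0]]
contact_force: [-1.8, 0.3, 6.3]
finger_gap: 0.0413
finger_force: 59.2
t 5.22 yaw 147.9 lin [-233.  -176.8    1.3] turn z 0 pos [ 0.4847 -0.0573  0.0621]
```

```bash
python3 -m handwheel '{"angular":[[0,0,0],[0,0,0],[0,0,0],[0,0,0],[0,0,0],[0,0,0],[0,0,0],[0,0,0],[0,0,0],[0,0,0],[0,0,0],[0,0,0],[0,0,0],[0,0,0],[0,0,0],[0,0,0]],"linear":[[0,0,-15],[0,0,-40],[0,0,-65],[-15,-12,-80],[-50,-38,-80],[-90,-68,-80],[-130,-99,-80],[-170,-129,-80],[-205,-156,-80],[-226,-171,-75],[-233,-177,-50],[-233,-177,-25],[-233,-177,-8],[-233,-177,2],[-233,-177,7],[-233,-177,7]],"grip":[1,1,1,1,1,1,1,1,1,1,1,1,1,1,1,1]}'
python3 -c "
from h import *
go(.588,-.331,.052)"
```

```text
clock: 7.22
ee_pos: [0.5876, -0.3312, 0.0547]
eef_rot: [[-0.847, 0.532, 0.0], [0.532, 0.847, -0.0], [-0.0, -0.0, -1.0]]
contact_force: [-0.1, 0.0, -1.3]
finger_gap: 0.041
finger_force: 59.4
t 7.22 yaw 147.9 lin [-0.2  0.3  2.7] turn z 0 pos [ 0.5876 -0.3312  0.0547]
```

```bash
python3 -m handwheel '{"angular":[[0,0,0],[0,0,0],[0,0,0],[0,0,0],[0,0,0],[0,0,0],[0,0,0],[0,0,0],[0,0,0],[0,0,0],[0,0,0],[0,0,0],[0,0,0]],"linear":[[0,0,3],[0,0,3],[0,0,3],[0,0,3],[0,0,3],[0,0,3],[0,0,3],[0,0,-20],[0,0,-60],[0,0,-100],[0,0,-135],[0,0,-140],[0,0,-140]],"grip":[1,1,0.6,0,0,0,0,0,0,0,0,0,0]}'
python3 - <<'E'
from h import *
ctrl.capture("top"); print(ctrl.pinpoint("top","bottle_red")[:1],ctrl.recognise("top","bottle_red")[:1])
go(.4595,.021,.20,67)
E
```

```text
clock: 8.85
ee_pos: [0.5875, -0.3311, 0.1952]
eef_rot: [[-0.847, 0.532, 0.001], [0.532, 0.847, -0.001], [-0.001, -0.0, -1.0]]
contact_force: [0.2, -0.7, 0.3]
finger_gap: 0.0853
finger_force: 0.0
[{'location': [0.5859, -0.3293, 0.0055], 'confidence': 0.88}] [{'location': [0.5811, -0.3159, 0.0921], 'confidence': 0.65}]
pred j6 23
t 9.0 yaw 147.9 lin [295.3 230.1  -6.3] turn z 1.411 pos [ 0.5872 -0.3309  0.1932]
```

```bash
python3 -m handwheel '{"angular":[[0,0,0],[0,0,0.15],[0,0,0.3],[0,0,0.47],[0,0,0.64],[0,0,0.8],[0,0,0.96],[0,0,1.12],[0,0,1.27],[0,0,1.41],[0,0,1.41],[0,0,1.41],[0,0,1.41]],"linear":[[10,8,-10],[40,31,-10],[75,58,-10],[110,86,-10],[145,113,-10],[180,140,-10],[215,168,-10],[250,195,-8],[280,218,-6],[295,230,-6],[295,230,-6],[295,230,-6],[295,230,-6]],"grip":[0,0,0,0,0,0,0,0,0,0,0,0,0]}'
python3 - <<'E'
from h import *
d=ctrl.capture("wrist");cv2.imwrite("pics/w2.png",d["img"][:,:,::-1])
print(ctrl.recognise("wrist","bottle_blue")[:1],ctrl.pinpoint("wrist","bottle_blue")[:1])
go(.4595,.021,.062,67)
E
```

```text
clock: 10.62
ee_pos: [0.4601, 0.0199, 0.2003]
eef_rot: [[0.389, 0.921, -0.0], [0.921, -0.389, -0.0], [-0.0, -0.0, -1.0]]
contact_force: [0.4, -0.3, -0.2]
finger_gap: 0.0851
finger_force: 0.0
[{'location': [0.4625, 0.0321, 0.1264], 'confidence': 0.58}] [{'location': [0.458, 0.0237, 0.0166], 'confidence': 0.68}]
pred j6 22
t 10.78 yaw 67.1 lin [  0.6  -0.8 138.2] turn z 0.001 pos [0.4601 0.0201 0.2002]
```

View pics/w2.png

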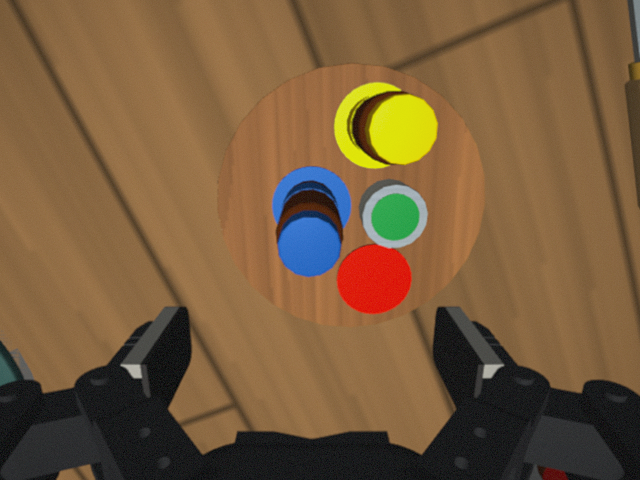

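Wrist view: the blue cap at (309,245) sits between the fingers, the disc the red bottle left is at (374,279), and the tin is undisturbed at (395,216). Descend and grip.

```bash
python3 -m handwheel '{"angular":[[0,0,0],[0,0,0],[0,0,0],[0,0,0],[0,0,0],[0,0,0],[0,0,0],[0,0,0],[0,0,0],[0,0,0],[0,0,0],[0,0,0],[0,0,0],[0,0,0],[0,0,0]],"linear":[[2,-1,30],[2,-1,60],[2,-1,90],[2,-1,115],[2,-1,130],[2,-1,138],[2,-1,138],[2,-1,138],[2,-1,138],[2,-1,138],[2,-1,138],[2,-1,138],[2,-1,138],[2,-1,138],[2,-1,138]],"grip":[0,0,0,0,0,0,0,0.5,1,1,1,1,1,1,1]}' 60
python3 -c "
from h import *
go(.428,-.339,.052,92.5)
go(.428,-.339,.052,2.5)"
```

```text
clock: 12.65
ee_pos: [0.4602, 0.0228, 0.0631]
eef_rot: [[0.389, 0.921, 0.001], [0.921, -0.389, 0.0], [0.0, 0.001, -1.0]]
contact_force: [-2.8, -0.3, 6.7]
finger_gap: 0.0408
finger_force: 60.8
pred j6 -44
t 12.65 yaw 67.1 lin [-345.8  111.3   11. ] turn z -0.444 pos [0.4602 0.0228 0.0631]
pred j6 46
t 12.65 yaw 67.1 lin [-345.8  111.3   11. ] turn z 1.127 pos [0.4602 0.0228 0.0631]
```

```bash
python3 -m handwheel '{"angular":[[0,0,0],[0,0,0],[0,0,0],[0,0,0.12],[0,0,0.26],[0,0,0.41],[0,0,0.56],[0,0,0.71],[0,0,0.86],[0,0,1.0],[0,0,1.1],[0,0,1.13],[0,0,1.13],[0,0,1.13],[0,0,1.13],[0,0,1.13],[0,0,1.13],[0,0,1.13]],"linear":[[0,0,-15],[0,0,-40],[0,0,-65],[-20,6,-80],[-60,19,-80],[-105,34,-80],[-150,48,-80],[-195,63,-80],[-240,77,-80],[-285,92,-80],[-320,103,-80],[-340,109,-70],[-346,111,-45],[-346,111,-20],[-346,111,-5],[-346,111,5],[-346,111,8],[-346,111,8]],"grip":[1,1,1,1,1,1,1,1,1,1,1,1,1,1,1,1,1,1]}'
python3 -c "
from h import *
go(.428,-.339,.052,2.5)"
```

```text
clock: 14.9
ee_pos: [0.4276, -0.3392, 0.0548]
eef_rot: [[0.999, 0.041, 0.0], [0.041, -0.999, -0.0], [0.0, 0.0, -1.0]]
contact_force: [1.1, 0.1, -2.6]
finger_gap: 0.0405
finger_force: 61.0
pred j6 46
t 14.9 yaw 2.4 lin [ 0.4 -0.2  2.8] turn z -0.003 pos [ 0.4276 -0.3392  0.0548]
```

```bash
python3 -m handwheel '{"angular":[[0,0,0],[0,0,0],[0,0,0],[0,0,0],[0,0,0],[0,0,0],[0,0,0],[0,0,0],[0,0,0],[0,0,0],[0,0,0],[0,0,0],[0,0,0]],"linear":[[0,0,2],[0,0,2],[0,0,2],[0,0,2],[0,0,2],[0,0,2],[0,0,2],[0,0,-20],[0,0,-60],[0,0,-100],[0,0,-135],[0,0,-145],[0,0,-145]],"grip":[1,1,0.6,0,0,0,0,0,0,0,0,0,0]}'
python3 - <<'E'
from h import *
go(.5295,.0615,.20,-10)
E
```

```text
clock: 16.52
ee_pos: [0.4274, -0.3392, 0.1991]
eef_rot: [[0.999, 0.041, 0.0], [0.041, -0.999, -0.0], [0.0, 0.0, -1.0]]
contact_force: [-0.1, 0.5, -0.4]
finger_gap: 0.085
finger_force: 0.0
pred j6 -76
t 16.52 yaw 2.3 lin [ 118.4 -396.2   -1. ] turn z -2.926 pos [ 0.4274 -0.3392  0.1991]
```

```bash
python3 -m handwheel '{"angular":[[0,0,0],[0,0,0],[0,0,0.1],[0,0,0.21],[0,0,0.21],[0,0,0.21],[0,0,0.21],[0,0,0.21],[0,0,0.21],[0,0,0.21],[0,0,0.21],[0,0,0.21],[0,0,0.21]],"linear":[[5,-20,0],[15,-55,0],[28,-95,0],[42,-140,0],[56,-187,0],[70,-234,0],[84,-280,0],[98,-327,0],[110,-367,0],[118,-396,0],[118,-396,0],[118,-396,0],[118,-396,0]],"grip":[0,0,0,0,0,0,0,0,0,0,0,0,0]}'
python3 - <<'E'
from h import *
d=ctrl.capture("wrist");cv2.imwrite("pics/w3.png",d["img"][:,:,::-1])
print(ctrl.recognise("wrist","bottle_yellow")[:1],ctrl.pinpoint("wrist","bottle_yellow")[:1])
go(.5295,.0615,.062)
E
```

```text
clock: 18.15
ee_pos: [0.5288, 0.0609, 0.199]
eef_rot: [[0.986, -0.169, -0.0], [-0.169, -0.986, -0.0], [-0.0, 0.0, -1.0]]
contact_force: [-0.3, -0.4, 0.5]
finger_gap: 0.0853
finger_force: 0.0
[{'location': [0.5374, 0.0589, 0.1257], 'confidence': 0.91}] [{'location': [0.5301, 0.0619, 0.0141], 'confidence': 0.59}]
t 18.3 yaw -9.7 lin [  0.4  -0.7 137.3] turn z 0 pos [0.529  0.0608 0.1993]
```

View pics/w3.png

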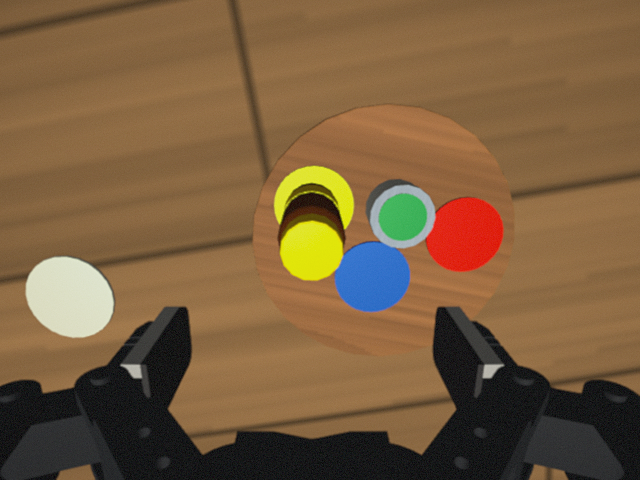

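Wrist view: the yellow cap at (311,250) is centred between the fingers. Descend and grip.

```bash
python3 -m handwheel '{"angular":[[0,0,0],[0,0,0],[0,0,0],[0,0,0],[0,0,0],[0,0,0],[0,0,0],[0,0,0],[0,0,0],[0,0,0],[0,0,0],[0,0,0],[0,0,0],[0,0,0],[0,0,0]],"linear":[[0,0,30],[0,0,60],[0,0,90],[0,0,115],[0,0,130],[0,0,137],[0,0,137],[0,0,137],[0,0,137],[0,0,137],[0,0,137],[0,0,137],[0,0,137],[0,0,137],[0,0,137]],"grip":[0,0,0,0,0,0,0,0.5,1,1,1,1,1,1,1]}' 60
python3 -c "
from h import *
go(.508,-.335,.0515,2.5)"
```

```text
clock: 20.18
ee_pos: [0.5295, 0.0613, 0.0631]
eef_rot: [[0.986, -0.168, 0.001], [-0.168, -0.986, -0.0], [0.001, -0.0, -1.0]]
contact_force: [-1.5, -0.6, 5.7]
finger_gap: 0.0403
finger_force: 60.9
pred j6 51
t 20.18 yaw -9.7 lin [ 45.6 394.3  11.6] turn z -0.213 pos [0.5295 0.0613 0.0631]
```

```bash
python3 -m handwheel '{"angular":[[0,0,0],[0,0,0],[0,0,0],[0,0,-0.05],[0,0,-0.1],[0,0,-0.15],[0,0,-0.21],[0,0,-0.21],[0,0,-0.21],[0,0,-0.21],[0,0,-0.21],[0,0,-0.21],[0,0,-0.21],[0,0,-0.21],[0,0,-0.21],[0,0,-0.21],[0,0,-0.21],[0,0,-0.21],[0,0,-0.21],[0,0,-0.21]],"linear":[[0,0,-15],[0,0,-45],[0,0,-80],[2,15,-100],[6,50,-100],[11,95,-100],[16,140,-100],[21,185,-100],[26,230,-100],[31,275,-100],[37,320,-100],[42,360,-100],[45,385,-95],[46,394,-75],[46,394,-45],[46,394,-20],[46,394,-5],[46,394,5],[46,394,9],[46,394,9]],"grip":[1,1,1,1,1,1,1,1,1,1,1,1,1,1,1,1,1,1,1,1]}'
python3 -c "
from h import *
go(.508,-.335,.0525,2.5)"
```

```text
clock: 22.68
ee_pos: [0.5083, -0.3348, 0.0536]
eef_rot: [[0.999, 0.041, 0.0], [0.041, -0.999, -0.0], [0.0, 0.0, -1.0]]
contact_force: [-0.3, 0.6, -2.8]
finger_gap: 0.0407
finger_force: 61.0
pred j6 52
t 22.68 yaw 2.3 lin [-0.3  0.2  1.1] turn z -0.003 pos [ 0.5083 -0.3348  0.0536]
```

Release, retreat, and take a look at the mat.

```bash
python3 -m handwheel '{"angular":[[0,0,0],[0,0,0],[0,0,0],[0,0,0],[0,0,0],[0,0,0],[0,0,0],[0,0,0],[0,0,0],[0,0,0],[0,0,0],[0,0,0],[0,0,0],[0,0,0],[0,0,0],[0,0,0],[0,0,0]],"linear":[[0,0,1],[0,0,1],[0,0,1],[0,0,1],[0,0,1],[0,0,1],[0,0,1],[0,0,-20],[0,0,-60],[0,0,-100],[0,0,-135],[0,0,-147],[2,-40,-147],[4,-100,-147],[6,-160,-147],[8,-200,-147],[8,-200,-147]],"grip":[1,1,0.6,0,0,0,0,0,0,0,0,0,0,0,0,0,0]}'
python3 - <<'E'
from h import *
d=ctrl.capture("top");cv2.imwrite("pics/t2.png",d["img"][:,:,::-1])
for n in ["bottle_red","bottle_yellow","bottle_blue","wax_tin","disc_red","disc_yellow","disc_blue","pad_white"]:
    print(n,[(np.round(x["location"],4).tolist(),round(x["confidence"],2)) for x in ctrl.pinpoint("top",n)[:1]])
go(.517,-.0045,.15,2.5)
E
```

```text
clock: 24.8
ee_pos: [0.5078, -0.1324, 0.2005]
eef_rot: [[0.999, 0.044, 0.0], [0.044, -0.999, 0.0], [0.0, -0.0, -1.0]]
contact_force: [0.5, -0.1, -0.3]
finger_gap: 0.0859
finger_force: 0.0
bottle_red [([0.5851, -0.3276, 0.0061], 0.63)]
bottle_yellow []
bottle_blue [([0.4859, -0.0618, 0.0109], 0.26)]
wax_tin [([0.5134, -0.0062, 0.0096], 0.97)]
disc_red [([0.4867, -0.0618, 0.0095], 0.87)]
disc_yellow [([0.5318, 0.0559, 0.0098], 0.78)]
disc_blue [([0.4612, 0.0229, 0.0132], 0.56)]
pad_white [([0.4801, 0.2876, -0.0001], 0.6)]
pred j6 84
t 25.25 yaw 2.3 lin [  14.3 -130.2   50.2] turn z -0.004 pos [ 0.5079 -0.1352  0.2002]
```

View pics/t2.png

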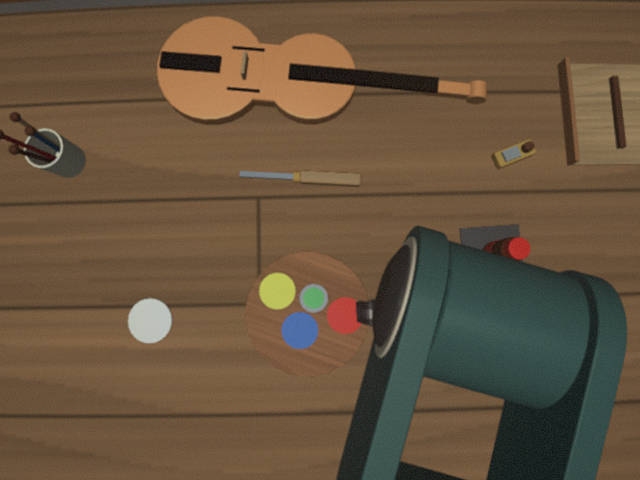

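The arm hides part of the mat; red stands there at (517,248). The discs show clearly: yellow (277,291), blue (300,331), red (346,315). The tin is at (314,298). Next I move above the tin, which uncovers the mat.

```bash
python3 -m handwheel '{"angular":[[0,0,0],[0,0,0],[0,0,0],[0,0,0],[0,0,0],[0,0,0],[0,0,0]],"linear":[[3,-25,0],[7,-65,20],[11,-105,40],[14,-130,50],[14,-130,50],[14,-130,50],[14,-130,50]],"grip":[0,0,0,0,0,0,0]}'
python3 - <<'E'
from h import *
d=ctrl.capture("top");t=d["img"]
w=ctrl.capture("wrist");cv2.imwrite("pics/c3.png",np.hstack([t,w["img"]])[::1,:,::-1][:, :, :] if 0 else cv2.resize(np.hstack([t,w["img"]]),(800,300),interpolation=cv2.INTER_AREA)[:,:,::-1])
for n in ["bottle_red","bottle_yellow","bottle_blue"]:
    print(n,[(np.round(x["location"],4).tolist(),round(x["confidence"],2)) for x in ctrl.pinpoint("top",n)[:1]])
print([x["location"] for x in ctrl.pinpoint("wrist","wax_tin")[:1]+ctrl.recognise("wrist","wax_tin")[:1]])
# discs by colour from earlier clear picture
im=cv2.imread("pics/t2.png");h=cv2.cvtColor(im,cv2.COLOR_BGR2HSV)
for n,lo,hi,z in[("yellow",22,36,.015),("blue",105,125,.015),("red",0,4,.015),("tin green",45,80,.044)]:
    m=cv2.inRange(h,(lo,120,90),(hi,255,255));m[:240]=0;m[:,370:]=0
    c=max(cv2.findContours(m,0,2)[0],key=cv2.contourArea);M=cv2.moments(c);uv=(M["m10"]/M["m00"],M["m01"]/M["m00"])
    print(n,uv,M["m00"],unproj(d,[uv],z).round(4))
go(.516,-.005,.02,2.5)
E
```

```text
clock: 26.12
ee_pos: [0.5168, -0.0049, 0.1508]
eef_rot: [[0.999, 0.04, 0.001], [0.04, -0.999, -0.0], [0.001, 0.0, -1.0]]
contact_force: [0.3, 0.4, -0.2]
finger_gap: 0.0853
finger_force: 0.0
bottle_red [([0.5875, -0.3276, 0.007], 0.71)]
bottle_yellow [([0.508, -0.3323, 0.0026], 0.79)]
bottle_blue [([0.4285, -0.3377, 0.0075], 0.71)]
[[0.5162, -0.0024, 0.0144], [0.5189, -0.0011, 0.046]]
yellow (276.91774476920614, 290.5642868551349) 1043.5 [[0.5312 0.0588]]
blue (299.3189513926816, 330.00746404514837) 915.5 [[0.4615 0.0207]]
red (343.13238366571693, 315.3656220322887) 877.5 [[ 0.4851 -0.0568]]Traceback (most recent call last):
  File "<stdin>", line 11, in <module>
ValueError: max() iterable argument is empty
```

View pics/c3.png

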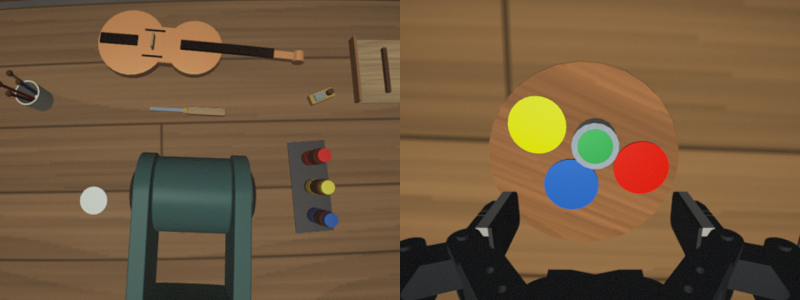

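All three bottles stand on the mat, in the left half at about (318,156), (327,187) and (330,220). The tin is centred between the fingers at (595,146), with the fingers' midline at 596. Grip the tin.

```bash
python3 -m handwheel '{"angular":[[0,0,0],[0,0,0],[0,0,0],[0,0,0],[0,0,0],[0,0,0],[0,0,0],[0,0,0],[0,0,0],[0,0,0],[0,0,0],[0,0,0],[0,0,0],[0,0,0],[0,0,0]],"linear":[[0,0,30],[0,0,60],[0,0,90],[0,0,112],[0,0,125],[0,0,130],[0,0,130],[0,0,130],[0,0,130],[0,0,130],[0,0,130],[0,0,130],[0,0,130],[0,0,130],[0,0,130]],"grip":[0,0,0,0,0,0,0,0.4,1,1,1,1,1,1,1]}' 50
python3 -c "
from h import *
go(.482,.288,.014,2.5)"
```

```text
clock: 28.35
ee_pos: [0.5171, -0.0041, 0.0213]
eef_rot: [[0.999, 0.041, 0.001], [0.041, -0.999, 0.0], [0.001, 0.0, -1.0]]
contact_force: [-2.6, -0.9, 7.3]
finger_gap: 0.0473
finger_force: 50.8
pred j6 -64
t 28.35 yaw 2.3 lin [ -23.1 -293.3    7.2] turn z -3.144 pos [ 0.5171 -0.0041  0.0213]
```

```bash
python3 -m handwheel '{"angular":[[0,0,0],[0,0,0],[0,0,0],[0,0,0],[0,0,0],[0,0,0],[0,0,0],[0,0,0],[0,0,0],[0,0,0],[0,0,0],[0,0,0],[0,0,0],[0,0,0],[0,0,0],[0,0,0]],"linear":[[0,0,-15],[0,0,-40],[-2,-20,-60],[-5,-60,-60],[-9,-105,-60],[-13,-150,-60],[-16,-195,-60],[-19,-235,-60],[-22,-270,-60],[-23,-289,-50],[-23,-293,-28],[-23,-293,-10],[-23,-293,0],[-23,-293,4],[-23,-293,6],[-23,-293,6]],"grip":[1,1,1,1,1,1,1,1,1,1,1,1,1,1,1,1]}'
python3 -c "
from h import *
go(.482,.288,.0135)"
```

```text
clock: 30.35
ee_pos: [0.4819, 0.2877, 0.0147]
eef_rot: [[0.999, 0.041, 0.0], [0.041, -0.999, 0.0], [0.001, -0.0, -1.0]]
contact_force: [0.5, -0.5, -1.7]
finger_gap: 0.0471
finger_force: 51.8
t 30.35 yaw 2.3 lin [ 0.1 -0.3  1.2] turn z 0 pos [0.4819 0.2877 0.0147]
```

```bash
python3 -m handwheel '{"angular":[[0,0,0],[0,0,0],[0,0,0],[0,0,0],[0,0,0],[0,0,0],[0,0,0],[0,0,0],[0,0,0],[0,0,0],[0,0,0],[0,0,0],[0,0,0],[0,0,0],[0,0,0]],"linear":[[0,0,1],[0,0,1],[0,0,1],[0,0,1],[0,0,1],[0,0,1],[0,0,1],[0,0,-20],[0,0,-60],[0,0,-100],[0,0,-150],[0,0,-185],[5,70,-190],[10,110,-190],[10,110,-190]],"grip":[1,1,0.6,0,0,0,0,0,0,0,0,0,0,0,0]}'
python3 - <<'E'
from h import *
d=ctrl.capture("scene");cv2.imwrite("pics/s4.png",d["img"][:,:,::-1])
for n in ["wax_tin","pad_white"]:
    print(n,[(np.round(x["location"],4).tolist(),round(x["confidence"],2)) for x in ctrl.pinpoint("scene",n)[:1]])
go(.508,-.335,.20,2.5)
E
```

```text
clock: 32.22
ee_pos: [0.4965, 0.1758, 0.2047]
eef_rot: [[0.999, 0.038, 0.001], [0.038, -0.999, -0.0], [0.001, 0.0, -1.0]]
contact_force: [-0.4, 0.7, -0.0]
finger_gap: 0.0851
finger_force: 0.0
wax_tin [([0.4847, 0.2904, 0.0039], 0.72)]
pad_white [([0.4816, 0.2923, 0.0018], 0.79)]
pred j6 51
t 32.38 yaw 2.3 lin [ -9.  513.6   4.2] turn z -0.003 pos [0.4961 0.1786 0.2043]
```

View pics/s4.png

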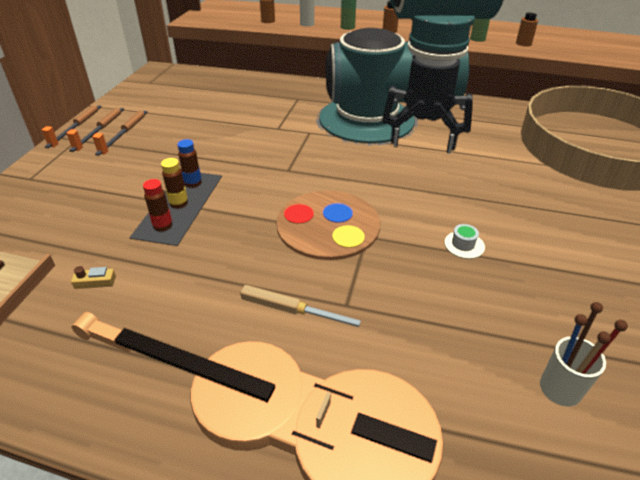

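Scene view: the tin at (465,238) is well inside the white pad (464,244), and the three bottles stand on the mat. Now fetch the yellow bottle first.

```bash
python3 -m handwheel '{"angular":[[0,0,0],[0,0,0],[0,0,0],[0,0,0],[0,0,0],[0,0,0],[0,0,0],[0,0,0],[0,0,0],[0,0,0],[0,0,0],[0,0,0],[0,0,0],[0,0,0],[0,0,0]],"linear":[[0,25,0],[-1,70,0],[-2,120,0],[-3,170,0],[-4,220,0],[-5,270,0],[-6,320,0],[-7,370,0],[-8,420,0],[-9,465,0],[-9,500,0],[-9,514,2],[-9,514,4],[-9,514,4],[-9,514,4]],"grip":[0,0,0,0,0,0,0,0,0,0,0,0,0,0,0]}'
python3 -c "
from h import *
w=ctrl.capture('wrist');cv2.imwrite('pics/w5.png',w['img'][:,:,::-1])
go(.508,-.335,.0525,2.5)"
```

```text
clock: 34.25
ee_pos: [0.5084, -0.3347, 0.2006]
eef_rot: [[0.999, 0.042, 0.0], [0.042, -0.999, -0.0], [0.0, 0.0, -1.0]]
contact_force: [0.3, -0.8, -0.8]
finger_gap: 0.0855
finger_force: 0.0
pred j6 52
t 34.3 yaw 2.4 lin [-4.000e-01  1.000e-01  1.481e+02] turn z -0.002 pos [ 0.5084 -0.3349  0.2006]
```

View pics/w5.png

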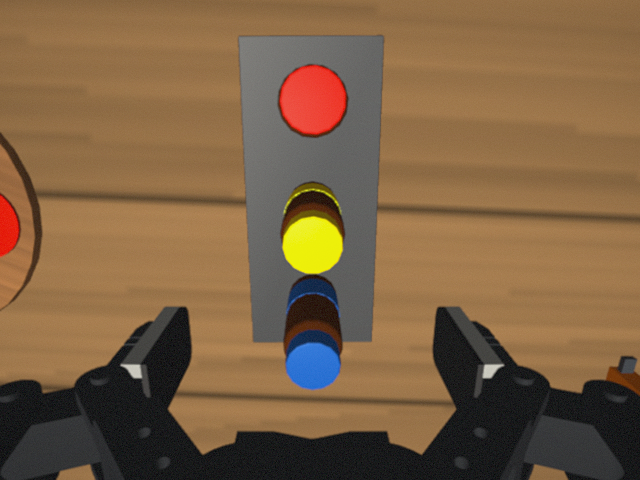

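The yellow cap at (312,245) is centred, with red at (313,100) and blue at (313,365) in line on the mat. Descend and grip.

```bash
python3 -m handwheel '{"angular":[[0,0,0],[0,0,0],[0,0,0],[0,0,0],[0,0,0],[0,0,0],[0,0,0],[0,0,0],[0,0,0],[0,0,0],[0,0,0],[0,0,0],[0,0,0],[0,0,0],[0,0,0]],"linear":[[0,0,30],[0,0,65],[0,0,100],[0,0,125],[0,0,140],[0,0,148],[0,0,148],[0,0,148],[0,0,148],[0,0,148],[0,0,148],[0,0,148],[0,0,148],[0,0,148],[0,0,148]],"grip":[0,0,0,0,0,0,0,0.5,1,1,1,1,1,1,1]}' 60
python3 -c "
from h import *
go(.5305,.060,.065,-10)"
```

```text
clock: 36.17
ee_pos: [0.5085, -0.3359, 0.0532]
eef_rot: [[0.999, 0.041, 0.001], [0.041, -0.999, -0.0], [0.001, 0.0, -1.0]]
contact_force: [0.6, 2.6, 5.9]
finger_gap: 0.041
finger_force: 60.5
pred j6 -76
t 36.17 yaw 2.3 lin [  38.2 -394.7  -12. ] turn z -2.926 pos [ 0.5085 -0.3359  0.0532]
```

```bash
python3 -m handwheel '{"angular":[[0,0,0],[0,0,0],[0,0,0],[0,0,0],[0,0,0],[0,0,0.05],[0,0,0.1],[0,0,0.15],[0,0,0.21],[0,0,0.21],[0,0,0.21],[0,0,0.21],[0,0,0.21],[0,0,0.21],[0,0,0.21],[0,0,0.21],[0,0,0.21],[0,0,0.21],[0,0,0.21],[0,0,0.21]],"linear":[[0,0,-15],[0,0,-50],[0,0,-90],[1,-15,-110],[4,-45,-110],[8,-90,-110],[13,-135,-110],[18,-180,-110],[22,-225,-110],[26,-270,-110],[31,-315,-110],[35,-355,-110],[38,-382,-105],[38,-395,-85],[38,-395,-60],[38,-395,-38],[38,-395,-23],[38,-395,-16],[38,-395,-13],[38,-395,-13]],"grip":[1,1,1,1,1,1,1,1,1,1,1,1,1,1,1,1,1,1,1,1]}'
python3 -c "
from h import *
go(.5305,.060,.065)"
```

```text
clock: 38.67
ee_pos: [0.5302, 0.0604, 0.0656]
eef_rot: [[0.986, -0.168, 0.0], [-0.168, -0.986, 0.0], [0.0, -0.0, -1.0]]
contact_force: [-0.5, 0.1, -1.8]
finger_gap: 0.0409
finger_force: 61.1
t 38.67 yaw -9.7 lin [0.4 0.4 0.6] turn z 0 pos [0.5302 0.0604 0.0656]
```

```bash
python3 -m handwheel '{"angular":[[0,0,0],[0,0,0],[0,0,0],[0,0,0],[0,0,0],[0,0,0],[0,0,0],[0,0,0],[0,0,0],[0,0,0],[0,0,0],[0,0,0],[0,0,0]],"linear":[[0,0,1],[0,0,1],[0,0,1],[0,0,1],[0,0,1],[0,0,1],[0,0,1],[0,0,-20],[0,0,-60],[0,0,-100],[0,0,-130],[0,0,-136],[0,0,-136]],"grip":[1,1,0.6,0,0,0,0,0,0,0,0,0,0]}'
python3 - <<'E'
from h import *
go(.4277,-.3392,.20,2.5)
E
```

```text
clock: 40.3
ee_pos: [0.5299, 0.0605, 0.2008]
eef_rot: [[0.986, -0.168, -0.0], [-0.168, -0.986, -0.0], [-0.0, 0.0, -1.0]]
contact_force: [0.5, 0.3, -0.2]
finger_gap: 0.0854
finger_force: 0.0
pred j6 46
t 40.3 yaw -9.7 lin [-33.4 411.2   0.8] turn z -0.213 pos [0.5299 0.0605 0.2008]
```

```bash
python3 -m handwheel '{"angular":[[0,0,0],[0,0,0],[0,0,-0.1],[0,0,-0.21],[0,0,-0.21],[0,0,-0.21],[0,0,-0.21],[0,0,-0.21],[0,0,-0.21],[0,0,-0.21],[0,0,-0.21],[0,0,-0.21],[0,0,-0.21]],"linear":[[-2,20,0],[-4,60,0],[-8,105,0],[-12,150,0],[-16,195,0],[-20,240,0],[-23,285,0],[-27,330,0],[-30,370,0],[-33,400,0],[-33,411,1],[-33,411,1],[-33,411,1]],"grip":[0,0,0,0,0,0,0,0,0,0,0,0,0]}'
python3 -c "
from h import *
ctrl.capture('wrist');print(ctrl.pinpoint('wrist','bottle_blue')[:1])
go(.4277,-.3392,.0525,2.5)"
```

```text
clock: 41.92
ee_pos: [0.4283, -0.3384, 0.2001]
eef_rot: [[0.999, 0.041, -0.0], [0.041, -0.999, 0.0], [-0.0, -0.0, -1.0]]
contact_force: [0.0, -0.1, 0.6]
finger_gap: 0.0856
finger_force: 0.0
[{'location': [0.423, -0.3358, 0.0077], 'confidence': 0.78}]
pred j6 46
t 42.02 yaw 2.4 lin [ -0.8   0.8 147.9] turn z -0.002 pos [ 0.4285 -0.3384  0.2004]
```

```bash
python3 -m handwheel '{"angular":[[0,0,0],[0,0,0],[0,0,0],[0,0,0],[0,0,0],[0,0,0],[0,0,0],[0,0,0],[0,0,0],[0,0,0],[0,0,0],[0,0,0],[0,0,0],[0,0,0],[0,0,0]],"linear":[[-1,1,30],[-1,1,65],[-1,1,100],[-1,1,125],[-1,1,140],[-1,1,148],[-1,1,148],[-1,1,148],[-1,1,148],[-1,1,148],[-1,1,148],[-1,1,148],[-1,1,148],[-1,1,148],[-1,1,148]],"grip":[0,0,0,0,0,0,0,0.5,1,1,1,1,1,1,1]}' 60
python3 -c "
from h import *
go(.461,.021,.0655,67)"
```

```text
clock: 43.9
ee_pos: [0.4276, -0.3403, 0.053]
eef_rot: [[0.999, 0.041, 0.001], [0.041, -0.999, -0.0], [0.001, 0.0, -1.0]]
contact_force: [-0.8, 2.7, 5.6]
finger_gap: 0.041
finger_force: 60.2
pred j6 23
t 43.9 yaw 2.3 lin [  48.1 -359.6  -12.6] turn z -1.129 pos [ 0.4276 -0.3403  0.053 ]
```

```bash
python3 -m handwheel '{"angular":[[0,0,0],[0,0,0],[0,0,0],[0,0,-0.12],[0,0,-0.26],[0,0,-0.41],[0,0,-0.56],[0,0,-0.71],[0,0,-0.86],[0,0,-1.0],[0,0,-1.1],[0,0,-1.13],[0,0,-1.13],[0,0,-1.13],[0,0,-1.13],[0,0,-1.13],[0,0,-1.13],[0,0,-1.13],[0,0,-1.13],[0,0,-1.13]],"linear":[[0,0,-15],[0,0,-50],[0,0,-90],[2,-15,-110],[7,-50,-110],[13,-95,-110],[19,-140,-110],[25,-185,-110],[31,-230,-110],[37,-275,-110],[43,-318,-110],[47,-348,-105],[48,-360,-85],[48,-360,-60],[48,-360,-38],[48,-360,-23],[48,-360,-16],[48,-360,-13],[48,-360,-13],[48,-360,-13]],"grip":[1,1,1,1,1,1,1,1,1,1,1,1,1,1,1,1,1,1,1,1]}'
python3 -c "
from h import *
go(.461,.021,.065,67)"
```

```text
clock: 46.4
ee_pos: [0.4609, 0.0215, 0.0659]
eef_rot: [[0.389, 0.921, 0.001], [0.921, -0.389, 0.0], [0.0, 0.001, -1.0]]
contact_force: [-0.4, 0.0, -2.4]
finger_gap: 0.0405
finger_force: 61.0
pred j6 22
t 46.4 yaw 67.1 lin [-0.4  0.3  0.9] turn z 0.001 pos [0.4609 0.0215 0.0659]
```

```bash
python3 -m handwheel '{"angular":[[0,0,0],[0,0,0],[0,0,0],[0,0,0],[0,0,0],[0,0,0],[0,0,0],[0,0,0],[0,0,0],[0,0,0],[0,0,0],[0,0,0],[0,0,0]],"linear":[[0,0,1],[0,0,1],[0,0,1],[0,0,1],[0,0,1],[0,0,1],[0,0,1],[0,0,-20],[0,0,-60],[0,0,-100],[0,0,-130],[0,0,-136],[0,0,-136]],"grip":[1,1,0.6,0,0,0,0,0,0,0,0,0,0]}'
python3 - <<'E'
from h import *
go(.5873,-.3307,.20,148)
E
```

```text
clock: 48.02
ee_pos: [0.4605, 0.0215, 0.2008]
eef_rot: [[0.389, 0.921, -0.0], [0.921, -0.389, 0.0], [-0.0, -0.0, -1.0]]
contact_force: [-0.8, -0.4, -0.2]
finger_gap: 0.0853
finger_force: 0.0
pred j6 89
t 48.02 yaw 67.1 lin [-275.   254.     0.7] turn z 1.729 pos [0.4605 0.0215 0.2008]
```

```bash
python3 -m handwheel '{"angular":[[0,0,0],[0,0,-0.15],[0,0,-0.3],[0,0,-0.47],[0,0,-0.64],[0,0,-0.8],[0,0,-0.96],[0,0,-1.12],[0,0,-1.27],[0,0,-1.41],[0,0,-1.41],[0,0,-1.41],[0,0,-1.41]],"linear":[[-10,9,0],[-36,33,0],[-68,63,0],[-101,93,0],[-134,124,0],[-167,154,0],[-200,185,0],[-232,214,0],[-260,240,0],[-275,254,1],[-275,254,1],[-275,254,1],[-275,254,1]],"grip":[0,0,0,0,0,0,0,0,0,0,0,0,0]}'
python3 -c "
from h import *
ctrl.capture('wrist');print(ctrl.pinpoint('wrist','bottle_red')[:1])
go(.5873,-.3307,.0525,148)"
```

```text
clock: 49.65
ee_pos: [0.5872, -0.3302, 0.2003]
eef_rot: [[-0.846, 0.533, -0.0], [0.533, 0.846, 0.0], [0.0, 0.0, -1.0]]
contact_force: [-1.0, 0.1, 1.0]
finger_gap: 0.0852
finger_force: 0.0
[{'location': [0.5913, -0.3298, 0.0025], 'confidence': 0.98}]
pred j6 -90
t 49.75 yaw 147.9 lin [ -0.2  -0.5 148. ] turn z -0.003 pos [ 0.5874 -0.3302  0.2005]
```

```bash
python3 -m handwheel '{"angular":[[0,0,0],[0,0,0],[0,0,0],[0,0,0],[0,0,0],[0,0,0],[0,0,0],[0,0,0],[0,0,0],[0,0,0],[0,0,0],[0,0,0],[0,0,0],[0,0,0],[0,0,0]],"linear":[[0,0,30],[0,0,65],[0,0,100],[0,0,125],[0,0,140],[0,0,148],[0,0,148],[0,0,148],[0,0,148],[0,0,148],[0,0,148],[0,0,148],[0,0,148],[0,0,148],[0,0,148]],"grip":[0,0,0,0,0,0,0,0.5,1,1,1,1,1,1,1]}' 60
python3 -c "
from h import *
go(.485,-.0585,.0655,148)"
```

```text
clock: 51.62
ee_pos: [0.5877, -0.331, 0.0532]
eef_rot: [[-0.847, 0.532, 0.001], [0.532, 0.847, -0.001], [-0.001, -0.0, -1.0]]
contact_force: [-2.1, -0.7, 6.2]
finger_gap: 0.0408
finger_force: 60.8
pred j6 -67
t 51.62 yaw 147.9 lin [231.9 176.1 -12.6] turn z -0.002 pos [ 0.5877 -0.331   0.0532]
```

```bash
python3 -m handwheel '{"angular":[[0,0,0],[0,0,0],[0,0,0],[0,0,0],[0,0,0],[0,0,0],[0,0,0],[0,0,0],[0,0,0],[0,0,0],[0,0,0],[0,0,0],[0,0,0],[0,0,0],[0,0,0],[0,0,0],[0,0,0]],"linear":[[0,0,-15],[0,0,-50],[0,0,-90],[15,12,-110],[50,38,-110],[90,68,-110],[130,99,-110],[170,129,-110],[205,156,-110],[226,171,-105],[232,176,-85],[232,176,-60],[232,176,-38],[232,176,-23],[232,176,-16],[232,176,-13],[232,176,-13]],"grip":[1,1,1,1,1,1,1,1,1,1,1,1,1,1,1,1,1]}'
python3 -c "
from h import *
go(.485,-.0585,.065,148)"
```

```text
clock: 53.75
ee_pos: [0.4848, -0.0584, 0.0657]
eef_rot: [[-0.847, 0.532, 0.0], [0.532, 0.847, -0.0], [-0.0, 0.0, -1.0]]
contact_force: [-1.0, -0.2, -2.8]
finger_gap: 0.0409
finger_force: 61.0
pred j6 -68
t 53.75 yaw 147.9 lin [-0.2  0.   0.7] turn z -0.002 pos [ 0.4848 -0.0584  0.0657]
```

Release, lift, and retreat to the side (towards -y) to look.

```bash
python3 -m handwheel '{"angular":[[0,0,0],[0,0,0],[0,0,0],[0,0,0],[0,0,0],[0,0,0],[0,0,0],[0,0,0],[0,0,0],[0,0,0],[0,0,0],[0,0,0],[0,0,0],[0,0,0],[0,0,0],[0,0,0],[0,0,0],[0,0,0],[0,0,0],[0,0,0]],"linear":[[0,0,1],[0,0,1],[0,0,1],[0,0,1],[0,0,1],[0,0,1],[0,0,1],[0,0,-20],[0,0,-60],[0,0,-100],[0,0,-140],[0,0,-160],[-20,-32,-160],[-45,-75,-160],[-75,-120,-160],[-105,-168,-160],[-140,-225,-160],[-160,-254,-160],[-160,-254,-160],[-160,-254,-160]],"grip":[1,1,0.6,0,0,0,0,0,0,0,0,0,0,0,0,0,0,0,0,0]}'
python3 - <<'E'
from h import *
for c in["scene","top"]:
    d=ctrl.capture(c)
    for n in["bottle_red","bottle_yellow","bottle_blue","wax_tin","gouge"]:
        print(c,n,[np.round(x["location"],4).tolist() for x in ctrl.pinpoint(c,n)[:1]])
    im=d["img"][120:300,240:520] if c=="scene" else d["img"][240:390,120:400]
    cv2.imwrite(f"pics/f_{c}.png",cv2.resize(im,None,fx=2.5,fy=2.5)[:,:,::-1])
E
```

```text
clock: 56.25
ee_pos: [0.4848, -0.358, 0.2245]
eef_rot: [[-0.847, 0.532, -0.001], [0.532, 0.847, 0.001], [0.001, 0.0, -1.0]]
contact_force: [-0.7, 0.1, 0.0]
finger_gap: 0.0856
finger_force: 0.0
scene bottle_red [[0.4846, -0.0571, 0.018]]
scene bottle_yellow [[0.5261, 0.0618, 0.0176]]
scene bottle_blue [[0.458, 0.0208, 0.0175]]
scene wax_tin [[0.4802, 0.2885, 0.0033]]
scene gouge [[0.7354, 0.0164, -0.0008]]
top bottle_red [[0.4814, -0.0552, 0.0179]]
top bottle_yellow [[0.5293, 0.062, 0.0151]]
top bottle_blue [[0.4587, 0.0238, 0.0182]]
top wax_tin []
top gouge [[0.7363, 0.0147, 0.001]]
```

View pics/f_top.png

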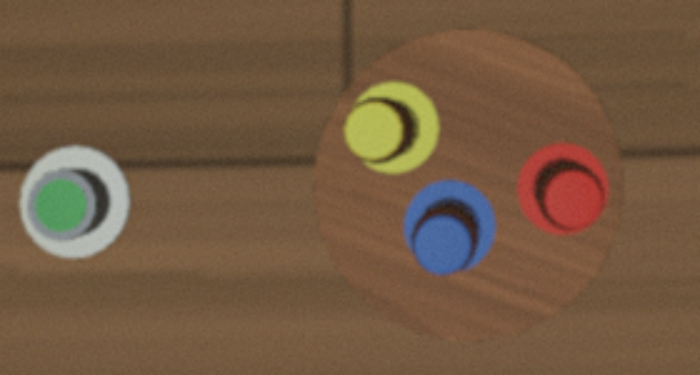

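View pics/f_scene.png

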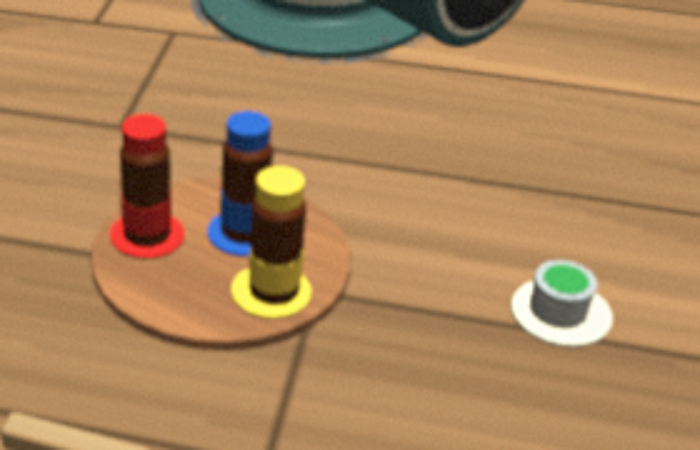

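Both crops show each bottle upright and inside its own disc: red (145,235), blue (240,235) and yellow (273,290) in the scene crop. The tin is on the pad at (562,300). The arm is clear, so I'll hand in.

```bash
python3 -c "
from bench import ctrl
print(ctrl.sign_off())"
```

```text
the job is handed in; nothing more can be done
None
```

I handed the job in at about 56 s: the three bottles stand upright on their own discs, the wax tin is on the white pad, the gouge is where it was, and every step went in the order asked; no verdict came back.

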